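# Dock the sample tray in the V-guide

## Robot

A 6-joint arm with a two-finger parallel gripper is mounted at the origin on the work surface. World frame = base frame: x ahead of the robot, y to its left, z up, the work surface at z = 0. Lengths are in m, angles in degrees, forces in N, time in s.
With the tool pointing down it reaches from about 0.35 to 0.875 m from the base axis. Payload 4.2 kg.
Tool frame: the origin (TCP) lies on the centre line of the jaws, within the pads' length; the fingertips stand 17 mm ahead of it and the grasp point (between the pads) lies 2 mm behind it; z points along the fingers, y is the direction in which the jaws open and shut (so a half turn about z gives the same grasp; the last joint's range is limited). The gripper opens to 87 mm and grips with 3 to 60 N. Pads are 19 mm wide; open, the fingers measure 117 mm over their backs; the gripper's body (75 mm by 190 mm) begins 51 mm behind the grasp point.
Start: joints at [-57.032, 22.042, 0.453, 0, -68.411, -14.817], TCP at [0.195, -0.594, 0.24] pointing down, gripper open.
Joint ranges: [-179.83, 179.83], [-69.29, 118.12], [-61.27, 80.66], [-181.25, 117.63], [-171.15, -9.14], [-177.46, 177.46]. Speed limits (degrees/s): [159.86, 159.86, 180, 180, 180, 180].

## Interface

Orientations are given as a 3x3 rotation matrix whose columns are the frame's x, y, z axes.
In Python, from station import * gives the robot as it stands.
- The arm moves only by the tool play_rows, never from a script. Its argument "targets" is a list that holds one entry, the list of rows, each a list of 5 numbers: the closure, from 0 (fully open) to 1 (shut), then the shift along the world's x, y, z in m, then the turn about the world's z in rad. In form: [[[gripper, x, y, z, twist], ...]]. A call has 1 to 5 rows; each row is the pose to reach, as a shift and turn from the pose commanded when the call began; what a row does not reach only later rows make up. A row lasts 1/12 s, in which the tool goes at most 41.7 mm and 7.16 degrees, less where a joint would pass 70% of its speed; a pose out of reach is approached as far as the arm can. A call with a gripper value outside its range is refused whole. The fingers move at their own pace and stop on an object; the grip force is fixed at half the most. Time passes only in rows, so rows that repeat a pose let the fingers close. It gives the time, the measured TCP pose, the force and the opening at its end, in the units of the state.
- sense(): the state, without advancing time (a new reading comes with each control period).
- capture(name): name is "scene" or "top"; returns the picture (384x512x3 uint8, blue, green, red); there is no depth.
- get_calibration(name): a dict with "camera_matrix" (3x3 intrinsics, pixels), "D" ([k1, k2, p1, p2, k3] as OpenCV has them; the pictures are not rectified), "T" (4x4, takes a point from camera to world coordinates). Camera axes: x right, y up, looking along -z (the intrinsics and any distortion apply to the point x, -y, -z); pixel columns grow to the right and rows downward; lengths in m; the calibration is good to about 2 mm. A picture is of the moment at which its call begins. get_calibration takes no time and is no camera call.
- finish_job(): hands the job in, once; it reports no verdict.
The state is a dict: "time_s": time; "joints": joint angles; "joint_velocities": joint speeds; "effort": joint torques, N m; "tcp_pos": TCP position; "ee_rot": TCP orientation; "wrist_force": force on the tool from outside, world axes, zero at the start; "moment": the same for the moment, N m; "gripper_width": opening from 0.0 (shut) to 1.0 (fully open).
Only numpy, scipy, OpenCV 4.12 (cv2) and the standard library are available. Lean on these libraries where they do the work, as an engineer would, in place of code of your own. Each camera call takes 0.05 s, during which the arm holds its last target. There are 200 camera calls.

## Task

Push the round tray that holds the amber vials with red caps along the bench into the V-shaped aluminium dock, until it rests against both rails. Keep it upright and sliding on the bench, do not lift it, and leave the other vial tray and the solvent bottle where they stand.

Things in the scene. Friction and masses are not known exactly. Their poses are not given: they have to be found in the camera images.
- amber_tray: The tray to push: loose, round, grey plastic, 90 mm in diameter, 30 mm high, about 0.25 kg, with nine amber vials with red caps fixed in it, rising to 46 mm. Too wide to grip across; push its side below 30 mm. Origin at the centre of its underside, z up; yaw does not matter. It stands to the robot's right of the dock, at the nearer or the farther of two places.
- clear_tray: Bystander: a loose tray of the same shape and size with clear vials and blue caps, at the other of the two places. Origin at the centre of its underside. The two trays' centres are at least 180 mm apart; the straight way from the amber tray to the dock's mouth is free.
- solvent_bottle: Bystander: a loose amber glass bottle with a black cap, 68 mm in diameter and 120 mm high, standing on the far side. Origin at the centre of its underside.
- dock: Fixed V of two aluminium rails with blue stripes, 28 mm high, 12 thick, 150 long, 80 degrees apart, on the bare bench; a grey block with a black sensor (48 mm high) at the apex. Origin: on the bench where a seated tray's centre lies; the inner faces meet 70 mm along its +x. The mouth, 193 mm wide, lies 45 mm along -x. Push along +x, which points to the robot's left (+y), give or take 12 degrees.
Things that resemble listed ones, but are neither listed nor needed, are in the scene too. What is shaped like the amber_tray but green or yellow is not meant.

How it is judged (in metres and radians):
At the end, for the whole second after the job is handed in: The amber tray stands flat on the bench and at rest, its centre within 12 mm of the seat of the dock (touching both rails); the clear tray and the bottle stand upright within 30 mm of where they were (horizontal distance between amber_tray and dock below 0.012 m and angle between amber_tray's own z axis and vertical below 0.12 rad and height (world z) of amber_tray below 0.008 m and linear speed of amber_tray below 0.02 m/s and distance of each of clear_tray, solvent_bottle from where it was at the start of the episode below 0.03 m and angle between each of clear_tray, solvent_bottle's own z axis and vertical below 0.2 rad).
It fails at once if the amber tray is lifted more than 15 mm off the bench (height (world z) of amber_tray above 0.015 m).
It fails at once if the amber tray is tipped by more than 20 degrees (angle between amber_tray's own z axis and vertical above 0.35 rad).
It fails at once if the clear tray is moved more than 30 mm (distance of clear_tray from where it was at the start of the episode above 0.03 m).
It fails at once if the solvent bottle is moved more than 30 mm (distance of solvent_bottle from where it was at the start of the episode above 0.03 m).
It also fails if it takes over 48 s, if anything falls off the work surface, if the arm or the gripper's body presses on something with over 40 N, if the wrist force passes 120 N, or if a joint passes its speed limit or range.

## Working session

There is one attempt and no reset: what is moved stays moved. The work goes in short steps, Python scripts to look and compute and a tool call to move; the robot and the scene stay as the last step left them, time stands still between calls to the robot, and variables do not carry over. Pictures are saved under pics/ and viewed, on a budget of 10 in all, crops included, one or two more only if the job needs it, and the job is handed in when it is done.

Besides the shell and the picture viewer there is one more tool, called after ">>>" as a command line: name --argument value ..., lists and objects as JSON in quotes. play_rows: Moves the arm, as the interface text tells. Its arguments: {"type":"object","properties":{"targets":{"type":"array","items":{"type":"array","items":{"type":"array","items":{"type":"number"}}}}},"required":["targets"]}

```bash
mkdir -p pics; cat > h.py <<'E'
from station import *
import numpy as np, cv2
def ray(cam,uv,z):
    c=get_calibration(cam);K=np.array(c["camera_matrix"],float);D=np.array(c["D"],float);T=np.array(c["T"],float)
    p=cv2.undistortPoints(np.array(uv,float).reshape(-1,1,2),K,D).reshape(-1,2)
    d=np.c_[p[:,0],-p[:,1],-np.ones(len(p))]@T[:3,:3].T; o=T[:3,3]
    return o+d*((z-o[2])/d[:,2])[:,None]
E
python3 - <<'E'
from h import *
s=sense();print(s)
for n in("top","scene"):
    im=capture(n);cv2.imwrite(f"pics/{n}0.png",im);print(n,get_calibration(n))
E
```

```text
{'time_s': 0.0, 'joints': array([-5.70333549e+01,  2.20928743e+01,  3.78210342e-01, -2.90841056e-02,
       -6.84134514e+01, -1.48138557e+01]), 'joint_velocities': array([ 0.01728661,  0.02663473, -0.10104045, -0.10779349,  0.09575924,
        0.09449688]), 'effort': array([ 2.13312765e-04, -3.90661490e+01,  1.87407535e+01,  4.21966240e+00,
        1.10632653e-02, -1.95930929e-04]), 'tcp_pos': array([ 0.19452371, -0.59333986,  0.23842637]), 'ee_rot': array([[-9.50287371e-01, -3.11373151e-01, -8.20704071e-04],
       [-3.11374211e-01,  9.50284984e-01,  2.13281224e-03],
       [ 1.15802288e-04,  2.28233062e-03, -9.99997389e-01]]), 'wrist_force': array([-0.17049149,  0.11832083, -0.20447859]), 'moment': array([ 0.00631305, -0.00262765,  0.01348632]), 'gripper_width': 0.9989403927637923}
top {'camera_matrix': array([[433.83580906,   0.        , 257.47434798],
       [  0.        , 433.83580906, 194.73329035],
       [  0.        ,   0.        ,   1.        ]]), 'D': array([-0.14114123,  0.        ,  0.        ,  0.        ,  0.        ]), 'T': array([[-0.01486968,  0.99624423, -0.08530143,  0.57138598],
       [-0.99963095, -0.01287191,  0.02392246, -0.0191691 ],
       [ 0.02273462,  0.08562567,  0.99606796,  0.89078106],
       [ 0.        ,  0.        ,  0.        ,  1.        ]])}
scene {'camera_matrix': array([[405.55840409,   0.        , 255.67801133],
       [  0.        , 405.55840409, 196.25565086],
       [  0.        ,   0.        ,   1.        ]]), 'D': array([-0.13784287,  0.        ,  0.        ,  0.        ,  0.        ]), 'T': array([[-0.1682644 , -0.79415087,  0.58396189,  1.1661598 ],
       [ 0.98564635, -0.14379497,  0.08845491,  0.05350741],
       [ 0.01372424,  0.59046372,  0.80694748,  0.78266562],
       [ 0.        ,  0.        ,  0.        ,  1.        ]])}
```

View pics/top0.png

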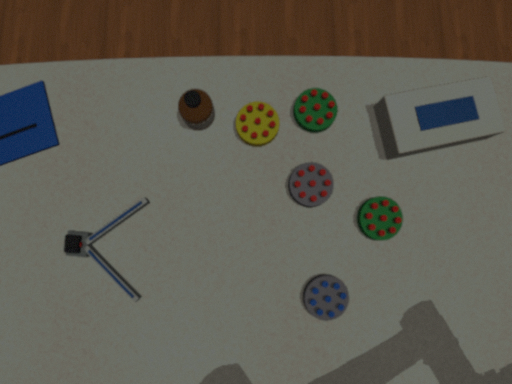

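View pics/scene0.png

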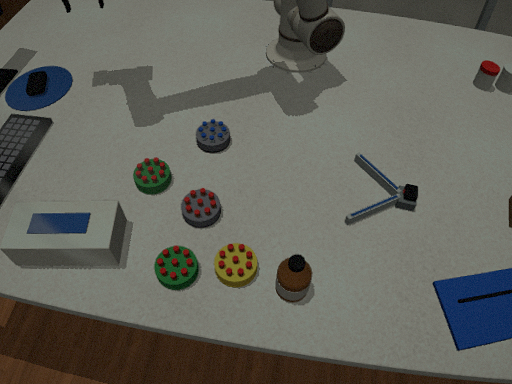

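Top picture: the red-capped candidates are grey (312,184), green (380,217) and (315,109), and yellow (258,124). The clear tray with blue caps is at (326,297), the bottle at (196,108), and the dock has its apex near (85,243) and opens right. The grey one at (312,184) fits the description. I'll confirm it in an enlarged crop and measure at the same time.

```bash
python3 - <<'E'
from h import *
im=cv2.imread("pics/top0.png");sc=cv2.imread("pics/scene0.png")
a=cv2.resize(im[190:310,55:175],None,fx=3.3,fy=3.3,interpolation=cv2.INTER_CUBIC)
b=cv2.resize(im[125:245,265:385],None,fx=3.3,fy=3.3,interpolation=cv2.INTER_CUBIC)
cv2.imwrite("pics/crop.png",np.hstack([a,b]))
def caps(im,cam,c,col,r=26):
    h=cv2.cvtColor(im,cv2.COLOR_BGR2HSV).astype(int);H,S,V=h[...,0],h[...,1],h[...,2]
    m=(((H<8)|(H>172)) if col=='r' else ((H>100)&(H<125)))&(S>130)&(V>60)
    yy,xx=np.mgrid[:384,:512];m&=(xx-c[0])**2+(yy-c[1])**2<r*r
    n,_,st,ct=cv2.connectedComponentsWithStats(m.astype(np.uint8));ct=ct[1:][st[1:,4]>5]
    p=ray(cam,ct,0.046);print(cam,c,len(ct),"mean",p.mean(0).round(4),"circ",np.array(cv2.minEnclosingCircle(p[:,:2].astype(np.float32))[0]).round(4),cv2.minEnclosingCircle(p[:,:2].astype(np.float32))[1])
caps(im,"top",(312,184),'r');caps(sc,"scene",(201,207),'r')
caps(im,"top",(326,297),'b');caps(sc,"scene",(213,135),'b')
caps(im,"top",(380,217),'r');caps(im,"top",(258,124),'r')
# dock stripes
h=cv2.cvtColor(im,cv2.COLOR_BGR2HSV).astype(int)
m=(h[...,0]>98)&(h[...,0]<125)&(h[...,1]>75)
L=[]
for x0,y0,x1,y1 in((88,195,152,243),(88,244,145,302)):
    k=np.zeros_like(m);k[y0:y1,x0:x1]=1
    v,u=np.nonzero(m&k);p=ray("top",np.c_[u,v],0.028)[:,:2]
    dx,dy,px,py=cv2.fitLine(p.astype(np.float32),2,0,.01,.01).ravel();d=np.array([dx,dy]);q=np.array([px,py])
    if d[1]>0:d=-d
    s=(p-q)@d;w=(p-q)@[-d[1],d[0]];print(len(p),"q",q,"d",d,"ends",q+d*s.min(),q+d*s.max(),"w",w.std(),w.min(),w.max());L.append((q,d))
(q1,d1),(q2,d2)=L
t=np.linalg.solve(np.c_[d1,-d2],q2-q1);ap=q1+d1*t[0];b=-(d1+d2);b/=np.linalg.norm(b)
print("apex of stripe lines",ap,"axis +x",b,np.degrees(np.arctan2(b[1],b[0])),"angle",np.degrees(np.arccos(d1@d2)))
for off in(0,.006):
    print("seat if inner faces off",off, ap-b*(off/np.sin(np.radians(40))+.07))
E
```

```text
top (312, 184) 9 mean [ 0.6657 -0.1474  0.046 ] circ [ 0.6657 -0.1473] 0.030284978449344635
scene (201, 207) 9 mean [ 0.6673 -0.1488  0.046 ] circ [ 0.6671 -0.1489] 0.030045470222830772
top (326, 297) 9 mean [ 0.4389 -0.1731  0.046 ] circ [ 0.439 -0.173] 0.030226293951272964
scene (213, 135) 9 mean [ 0.4398 -0.1748  0.046 ] circ [ 0.4401 -0.175 ] 0.02983200177550316
top (380, 217) 9 mean [ 0.5949 -0.288   0.046 ] circ [ 0.5949 -0.2879] 0.03000144474208355
top (258, 124) 9 mean [ 0.7919 -0.0411  0.046 ] circ [ 0.7919 -0.041 ] 0.03009544126689434
134 q [0.5969369  0.24713916] d [ 0.5696351  -0.82189775] ends [0.56131213 0.29854031] [0.6329896 0.1951205] w 0.0012666555342857391 -0.002250964684853892 0.0022762490857994215
141 q [0.49185097 0.25654224] d [-0.712066   -0.70211256] ends [0.53711803 0.30117654] [0.44681565 0.21213643] w 0.00130675354771931 -0.0023355422765989277 0.0023373120200243145
apex of stripe lines [0.55040497 0.31427774] axis +x [0.09305247 0.9956612 ] 84.66076 angle 80.12804
seat if inner faces off 0 [0.54389129 0.24458145]
seat if inner faces off 0.006 [0.54302271 0.23528761]
```

View pics/crop.png

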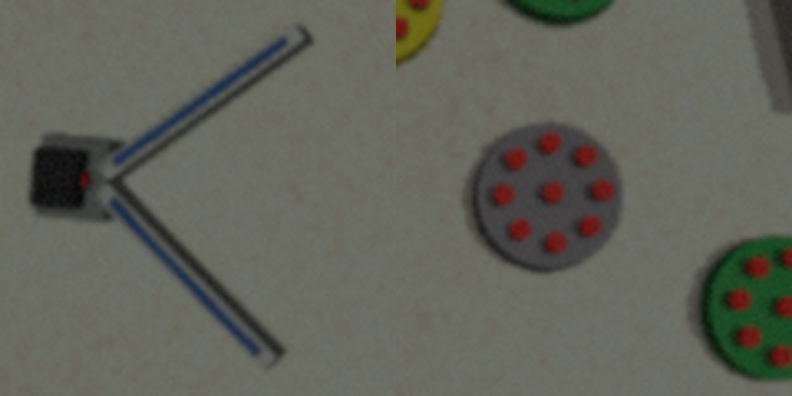

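The crop confirms it: the grey tray with red caps in the right half is the amber tray. Both views put it at about (0.666,-0.148). The dock's V measures 80°, with the seat near (0.543,0.236) and the axis at about 85°. I'll plan a curved push, with the jaws half closed as a cup and the jaw axis across the push, and move to the start.

>>> play_rows --targets '[[[0.43, 0.033, 0.025, 0, 0.12], [0.43, 0.066, 0.05, 0, 0.24], [0.43, 0.1, 0.075, 0, 0.36], [0.43, 0.133, 0.1, 0, 0.48], [0.43, 0.166, 0.125, 0, 0.6]]]'

```text
time_s: 0.52
tcp_pos: [0.3617, -0.4674, 0.2391]
ee_rot: [[-0.604, -0.797, -0.001], [-0.797, 0.604, 0.001], [-0.0, 0.001, -1.0]]
wrist_force: [1.3, -1.2, -0.4]
gripper_width: 0.706
```

>>> play_rows --targets '[[[0.43, 0.033, 0.025, 0, 0.12], [0.43, 0.066, 0.05, 0, 0.24], [0.43, 0.1, 0.075, 0, 0.36], [0.43, 0.133, 0.1, 0, 0.48], [0.43, 0.166, 0.125, 0, 0.6]]]'

```text
time_s: 0.93
tcp_pos: [0.5279, -0.3422, 0.2392]
ee_rot: [[-0.048, -0.999, -0.001], [-0.999, 0.048, 0.0], [-0.0, 0.001, -1.0]]
wrist_force: [0.2, -0.3, 0.3]
gripper_width: 0.572
```

>>> play_rows --targets '[[[0.43, 0.033, 0.024, -0.02, 0.1], [0.43, 0.066, 0.048, -0.04, 0.2], [0.43, 0.1, 0.07, -0.06, 0.3], [0.43, 0.133, 0.09, -0.08, 0.4], [0.43, 0.166, 0.112, -0.1, 0.5]]]'

```text
time_s: 1.35
tcp_pos: [0.6821, -0.2382, 0.1451]
ee_rot: [[0.436, -0.9, -0.001], [-0.9, -0.436, 0.0], [-0.001, 0.001, -1.0]]
wrist_force: [0.3, -0.4, 1.6]
gripper_width: 0.572
```

```bash
cat > plan.py <<'E'
from h import *
def plan(c,seat,off,h0=116,h1=84.7,ds=.01,over=0):
    """TCP path behind tray centre c -> seat (cubic Hermite), tcp = centre - off*heading"""
    c,seat=np.array(c),np.array(seat);L=np.linalg.norm(seat-c)
    u=lambda a:np.array([np.cos(np.radians(a)),np.sin(np.radians(a))])
    t=np.linspace(0,1,int(L/ds)+1)[:,None]
    P=(2*t**3-3*t**2+1)*c+(t**3-2*t*t+t)*L*u(h0)+(-2*t**3+3*t*t)*seat+(t**3-t*t)*L*u(h1)
    V=(6*t*t-6*t)*c+(3*t*t-4*t+1)*L*u(h0)+(6*t-6*t*t)*seat+(3*t*t-2*t)*L*u(h1)
    h=np.arctan2(V[:,1],V[:,0]);return P,P-off*np.c_[np.cos(h),np.sin(h)],h
E
python3 - <<'E'
from plan import *
s=sense();print({k:np.round(s[k],4) for k in("time_s","tcp_pos","joints","wrist_force","gripper_width")})
R=s["ee_rot"];print("jaw axis deg",np.degrees(np.arctan2(R[1,1],R[0,1]))%360)
P,T,h=plan((.6665,-.148),(.543,.236),.047)
for a,b,c in zip(P,T,h):print(a.round(3),b.round(3),round(np.degrees(c)+90,1))
u=np.array([np.cos(h[0]),np.sin(h[0])]);print("start -75mm",P[0]-.075*u)
cv2.imwrite("pics/t1.png",capture("top"))
E
```

```text
{'time_s': np.float64(1.35), 'tcp_pos': array([ 0.6821, -0.2382,  0.1451]), 'joints': array([-6.47240e+00,  3.53414e+01,  9.05180e+00, -9.80000e-03,
       -6.37699e+01,  3.23172e+01]), 'wrist_force': array([ 0.3409, -0.3725,  1.6295]), 'gripper_width': np.float64(0.5722)}
jaw axis deg 205.84047949717336
[ 0.666 -0.148] [ 0.687 -0.19 ] 206.0
[ 0.662 -0.139] [ 0.683 -0.181] 206.2
[ 0.658 -0.13 ] [ 0.678 -0.172] 206.4
[ 0.653 -0.121] [ 0.674 -0.163] 206.6
[ 0.648 -0.111] [ 0.669 -0.154] 206.7
[ 0.644 -0.102] [ 0.665 -0.144] 206.7
[ 0.639 -0.093] [ 0.66  -0.135] 206.7
[ 0.634 -0.084] [ 0.656 -0.126] 206.6
[ 0.63  -0.075] [ 0.651 -0.117] 206.5
[ 0.625 -0.065] [ 0.646 -0.107] 206.3
[ 0.621 -0.056] [ 0.641 -0.098] 206.1
[ 0.616 -0.046] [ 0.637 -0.089] 205.9
[ 0.611 -0.037] [ 0.632 -0.079] 205.6
[ 0.607 -0.028] [ 0.627 -0.07 ] 205.2
[ 0.603 -0.018] [ 0.622 -0.061] 204.8
[ 0.598 -0.009] [ 0.618 -0.052] 204.4
[0.594 0.001] [ 0.613 -0.042] 203.9
[0.59 0.01] [ 0.608 -0.033] 203.3
[0.586 0.02 ] [ 0.604 -0.023] 202.7
[0.582 0.03 ] [ 0.599 -0.014] 202.0
[0.578 0.039] [ 0.595 -0.005] 201.3
[0.574 0.049] [0.591 0.005] 200.6
[0.571 0.058] [0.587 0.014] 199.7
[0.567 0.068] [0.583 0.024] 198.9
[0.564 0.078] [0.579 0.033] 197.9
[0.561 0.088] [0.575 0.043] 196.9
[0.558 0.097] [0.571 0.052] 195.9
[0.556 0.107] [0.567 0.062] 194.7
[0.553 0.117] [0.564 0.071] 193.6
[0.551 0.127] [0.561 0.081] 192.3
[0.549 0.137] [0.558 0.09 ] 191.0
[0.547 0.146] [0.555 0.1  ] 189.6
[0.545 0.156] [0.552 0.11 ] 188.2
[0.544 0.166] [0.55  0.119] 186.7
[0.543 0.176] [0.547 0.129] 185.2
[0.542 0.186] [0.545 0.139] 183.6
[0.542 0.196] [0.543 0.149] 181.9
[0.542 0.206] [0.542 0.159] 180.2
[0.542 0.216] [0.54  0.169] 178.4
[0.542 0.226] [0.539 0.179] 176.6
[0.543 0.236] [0.539 0.189] 174.7
start -75mm [ 0.69937784 -0.21540955]
```

>>> play_rows --targets '[[[0.43, 0.006, 0.012, -0.025, 0], [0.43, 0.006, 0.012, -0.05, 0], [0.43, 0.006, 0.012, -0.08, 0], [0.43, 0.006, 0.012, -0.105, 0], [0.43, 0.006, 0.012, -0.114, 0]]]'

```text
time_s: 1.82
tcp_pos: [0.6838, -0.2267, 0.0271]
ee_rot: [[0.43, -0.903, -0.009], [-0.903, -0.43, 0.002], [-0.006, 0.007, -1.0]]
wrist_force: [-1.3, 0.3, -1.2]
gripper_width: 0.572
```

>>> play_rows --targets '[[[0.43, 0, 0, 0, 0], [0.43, -0.002, 0.004, 0, 0], [0.43, -0.004, 0.009, 0, 0], [0.43, -0.007, 0.014, 0, 0], [0.43, -0.01, 0.02, 0, 0]]]'

```text
time_s: 2.23
tcp_pos: [0.6777, -0.2071, 0.0346]
ee_rot: [[0.431, -0.902, 0.003], [-0.902, -0.431, -0.0], [0.002, -0.003, -1.0]]
wrist_force: [-0.8, 0.1, -0.5]
gripper_width: 0.571
```

```bash
python3 - <<'E'
from h import *
s=sense();print({k:np.round(s[k],4) for k in("time_s","tcp_pos","wrist_force","gripper_width")})
cv2.imwrite("pics/s2.png",np.hstack([capture("scene")[130:300,110:310],capture("top")[100:270,270:470]]).repeat(2,0).repeat(2,1))
E
```

```text
{'time_s': np.float64(2.2333), 'tcp_pos': array([ 0.6777, -0.2071,  0.0346]), 'wrist_force': array([-0.7747,  0.1458, -0.473 ]), 'gripper_width': np.float64(0.5714)}
```

View pics/s2.png

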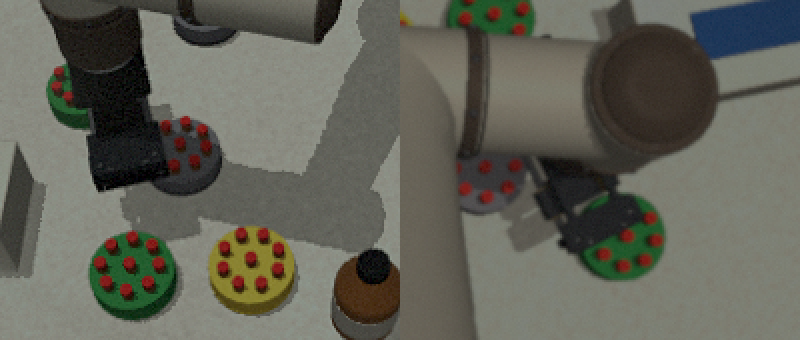

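The tray is ahead of the jaws and not touched; the green tray behind is untouched too. The TCP is 16 mm off to the side because rows were cut short, and 8 mm high. Correcting before the push.

>>> play_rows --targets '[[[0.43, 0.008, 0.001, 0, 0], [0.43, 0.016, 0.002, -0.003, 0], [0.43, 0.016, 0.002, -0.006, 0], [0.43, 0.016, 0.002, -0.009, 0], [0.43, 0.016, 0.002, -0.009, 0]]]'

```text
time_s: 2.75
tcp_pos: [0.6924, -0.2054, 0.0219]
ee_rot: [[0.431, -0.902, -0.003], [-0.902, -0.431, 0.001], [-0.002, 0.002, -1.0]]
wrist_force: [-0.1, -0.3, -1.2]
gripper_width: 0.573
```

>>> play_rows --targets '[[[0.43, 0, 0, 0, 0], [0.43, -0.001, 0.003, 0, 0], [0.43, -0.003, 0.006, 0, 0], [0.43, -0.005, 0.01, 0, 0], [0.43, -0.007, 0.014, 0, 0]]]'

```text
time_s: 3.17
tcp_pos: [0.6858, -0.1911, 0.0238]
ee_rot: [[0.431, -0.902, 0.0], [-0.902, -0.431, -0.0], [0.0, -0.0, -1.0]]
wrist_force: [0.7, -3.0, 0.6]
gripper_width: 0.572
```

Contact shows where expected: −3 N at TCP (0.686,−0.191), against (0.687,−0.190) planned. Pushing along the planned curve.

>>> play_rows --targets '[[[0.43, -0.004, 0.009, 0, 0], [0.43, -0.008, 0.018, 0, 0], [0.43, -0.013, 0.027, 0, 0], [0.43, -0.017, 0.036, 0, 0.01], [0.43, -0.021, 0.046, 0, 0.01]]]'

```text
time_s: 3.58
tcp_pos: [0.6645, -0.1445, 0.0238]
ee_rot: [[0.441, -0.897, 0.0], [-0.897, -0.441, -0.0], [0.0, 0.0, -1.0]]
wrist_force: [0.8, -1.6, -0.8]
gripper_width: 0.568
```

>>> play_rows --targets '[[[0.43, -0.005, 0.009, 0, 0], [0.43, -0.009, 0.018, 0, 0], [0.43, -0.014, 0.027, 0, 0], [0.43, -0.019, 0.037, 0, 0], [0.43, -0.024, 0.046, 0, 0]]]'

```text
time_s: 4.0
tcp_pos: [0.6407, -0.0985, 0.0237]
ee_rot: [[0.441, -0.898, 0.0], [-0.898, -0.441, -0.0], [0.0, -0.0, -1.0]]
wrist_force: [1.3, -0.7, 1.0]
gripper_width: 0.57
```

```bash
python3 - <<'E'
from h import *
s=sense();print({k:np.round(s[k],4) for k in("time_s","tcp_pos","wrist_force","gripper_width")})
cv2.imwrite("pics/s3.png",np.hstack([capture("scene")[100:320,130:450],capture("top")[100:320,60:380]]))
E
```

```text
{'time_s': np.float64(4.0), 'tcp_pos': array([ 0.6407, -0.0985,  0.0237]), 'wrist_force': array([ 1.2988, -0.6959,  0.9703]), 'gripper_width': np.float64(0.5701)}
```

View pics/s3.png

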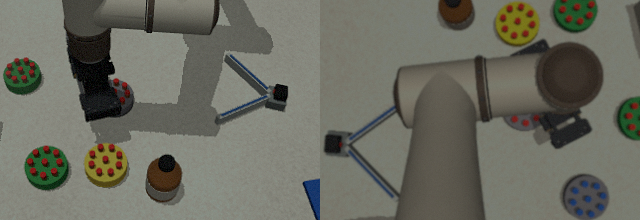

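The tray (scene crop at (122,95)) is nested in the jaws and follows. Continuing.

>>> play_rows --targets '[[[0.43, -0.004, 0.009, 0, -0.005], [0.43, -0.009, 0.019, 0, -0.01], [0.43, -0.014, 0.028, 0, -0.015], [0.43, -0.019, 0.037, 0, -0.025], [0.43, -0.023, 0.046, 0, -0.03]]]'

```text
time_s: 4.52
tcp_pos: [0.6173, -0.0526, 0.0236]
ee_rot: [[0.413, -0.911, -0.0], [-0.911, -0.413, -0.0], [-0.0, 0.0, -1.0]]
wrist_force: [0.9, -1.6, -0.2]
gripper_width: 0.567
```

>>> play_rows --targets '[[[0.43, -0.005, 0.01, 0, -0.01], [0.43, -0.01, 0.019, 0, -0.02], [0.43, -0.014, 0.029, 0, -0.03], [0.43, -0.019, 0.038, 0, -0.04], [0.43, -0.023, 0.047, 0, -0.055]]]'

```text
time_s: 4.93
tcp_pos: [0.5942, -0.0056, 0.0235]
ee_rot: [[0.362, -0.932, -0.001], [-0.932, -0.362, -0.0], [-0.0, 0.001, -1.0]]
wrist_force: [0.8, -1.5, 0.8]
gripper_width: 0.569
```

>>> play_rows --targets '[[[0.43, -0.004, 0.01, 0, -0.015], [0.43, -0.008, 0.019, 0, -0.03], [0.43, -0.012, 0.029, 0, -0.045], [0.43, -0.016, 0.038, 0, -0.06], [0.43, -0.02, 0.048, 0, -0.077]]]'

```text
time_s: 5.35
tcp_pos: [0.5742, 0.0422, 0.0235]
ee_rot: [[0.289, -0.957, -0.001], [-0.957, -0.289, -0.0], [0.0, 0.001, -1.0]]
wrist_force: [0.5, -1.2, 0.0]
gripper_width: 0.572
```

>>> play_rows --targets '[[[0.43, -0.004, 0.009, 0, -0.02], [0.43, -0.008, 0.019, 0, -0.04], [0.43, -0.011, 0.028, 0, -0.06], [0.43, -0.014, 0.038, 0, -0.08], [0.43, -0.017, 0.047, 0, -0.103]]]'

```text
time_s: 5.77
tcp_pos: [0.5571, 0.0892, 0.0235]
ee_rot: [[0.189, -0.982, -0.001], [-0.982, -0.189, -0.0], [0.0, 0.001, -1.0]]
wrist_force: [-0.2, -1.3, 0.6]
gripper_width: 0.573
```

```bash
python3 - <<'E'
from h import *
s=sense();print({k:np.round(s[k],4) for k in("time_s","tcp_pos","wrist_force","gripper_width")})
R=s["ee_rot"];a=np.arctan2(R[1,1],R[0,1])-np.pi/2;print("heading",np.degrees(a),"tray est",s["tcp_pos"][:2]+.047*np.array([np.cos(a),np.sin(a)]))
cv2.imwrite("pics/s4.png",np.hstack([capture("scene")[100:300,200:450],capture("top")[150:350,50:300]]).repeat(2,0)[:, :].repeat(1,1) if 0 else cv2.resize(np.hstack([capture("scene")[100:300,220:450],capture("top")[150:350,50:280]]),None,fx=1.7,fy=1.7))
E
```

```text
{'time_s': np.float64(5.7667), 'tcp_pos': array([0.5571, 0.0892, 0.0235]), 'wrist_force': array([-0.2289, -1.2904,  0.5891]), 'gripper_width': np.float64(0.5734)}
heading -259.1145387628014 tray est [0.54822061 0.1353643 ]
```

View pics/s4.png

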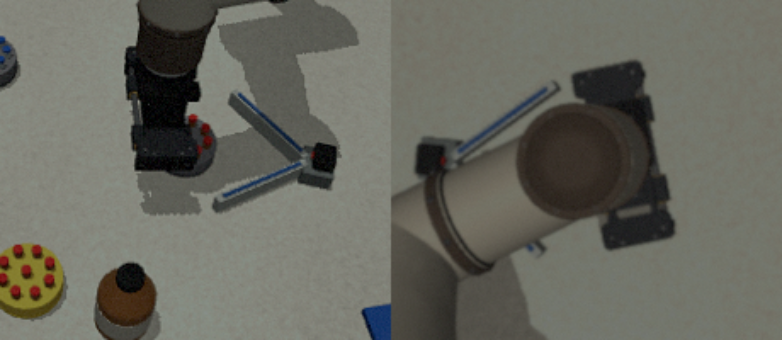

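The tray is at the dock's mouth, centred. Entering, then slowing towards the rails.

>>> play_rows --targets '[[[0.43, -0.003, 0.01, 0, -0.025], [0.43, -0.006, 0.02, 0, -0.05], [0.43, -0.008, 0.029, 0, -0.075], [0.43, -0.011, 0.039, 0, -0.1], [0.43, -0.013, 0.049, 0, -0.129]]]'

```text
time_s: 6.28
tcp_pos: [0.5443, 0.1372, 0.0235]
ee_rot: [[0.061, -0.998, -0.001], [-0.998, -0.061, -0.001], [0.001, 0.001, -1.0]]
wrist_force: [-0.1, -0.8, 1.5]
gripper_width: 0.569
```

>>> play_rows --targets '[[[0.43, -0.002, 0.007, 0, -0.025], [0.43, -0.003, 0.013, 0, -0.05], [0.43, -0.004, 0.019, 0, -0.075], [0.43, -0.005, 0.025, 0, -0.1], [0.43, -0.006, 0.03, 0, -0.122]]]'

```text
time_s: 6.7
tcp_pos: [0.5384, 0.1671, 0.0235]
ee_rot: [[-0.061, -0.998, -0.001], [-0.998, 0.061, -0.001], [0.001, 0.001, -1.0]]
wrist_force: [-0.1, -2.2, 0.4]
gripper_width: 0.571
```

>>> play_rows --targets '[[[0.43, 0, 0.003, 0, 0], [0.43, 0, 0.006, 0, 0], [0.43, 0, 0.009, 0, -0.01], [0.43, 0, 0.012, 0, -0.02], [0.43, 0, 0.014, 0, -0.03]]]'

```text
time_s: 7.12
tcp_pos: [0.5389, 0.1816, 0.0235]
ee_rot: [[-0.091, -0.996, -0.0], [-0.996, 0.091, -0.0], [0.0, 0.0, -1.0]]
wrist_force: [-1.4, -1.5, 0.5]
gripper_width: 0.569
```

>>> play_rows --targets '[[[0.43, 0, 0.001, 0, 0], [0.43, 0, 0.002, 0, 0], [0.43, 0, 0.003, 0, 0], [0.43, 0, 0.004, 0, 0], [0.43, 0, 0.005, 0, 0]]]'

```text
time_s: 7.53
tcp_pos: [0.5388, 0.1861, 0.0235]
ee_rot: [[-0.09, -0.996, -0.001], [-0.996, 0.09, -0.001], [0.001, 0.001, -1.0]]
wrist_force: [0.4, -4.2, 0.4]
gripper_width: 0.572
```

>>> play_rows --targets '[[[0.43, 0, 0.001, 0, 0], [0.43, 0, 0.002, 0, 0], [0.43, 0, 0.002, 0, 0], [0.43, 0, 0.002, 0, 0]]]'

```text
time_s: 7.87
tcp_pos: [0.5382, 0.1871, 0.0235]
ee_rot: [[-0.091, -0.996, -0.003], [-0.996, 0.091, -0.002], [0.002, 0.002, -1.0]]
wrist_force: [-1.5, -6.5, 2.9]
gripper_width: 0.566
```

```bash
python3 - <<'E'
from h import *
s=sense();print({k:np.round(s[k],4) for k in("time_s","tcp_pos","wrist_force","gripper_width")})
cv2.imwrite("pics/s5.png",cv2.resize(np.hstack([capture("scene")[120:250,270:450],capture("top")[150:280,50:230]]),None,fx=2.2,fy=2.2))
E
```

```text
{'time_s': np.float64(7.8667), 'tcp_pos': array([0.5382, 0.1871, 0.0235]), 'wrist_force': array([-1.5164, -6.5301,  2.9089]), 'gripper_width': np.float64(0.5662)}
```

View pics/s5.png

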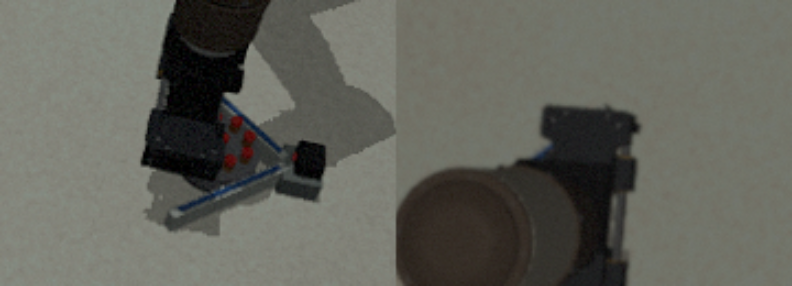

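The force is rising (6.5 N) while the advance stalls, so the tray is meeting the rails. A firm final nudge, then back straight off along the axis.

>>> play_rows --targets '[[[0.43, 0, 0.001, 0, 0], [0.43, 0, 0.002, 0, 0], [0.43, 0, 0.002, 0, 0]]]'

```text
time_s: 8.22
tcp_pos: [0.5379, 0.1875, 0.0235]
ee_rot: [[-0.091, -0.996, -0.004], [-0.996, 0.091, -0.005], [0.005, 0.004, -1.0]]
wrist_force: [1.0, -10.9, 3.7]
gripper_width: 0.571
```

>>> play_rows --targets '[[[0.43, 0, -0.002, 0, 0], [0.43, 0, -0.006, 0, 0], [0.43, -0.001, -0.012, 0, 0], [0.43, -0.002, -0.025, 0, 0], [0.43, -0.004, -0.045, 0, 0]]]'

```text
time_s: 8.63
tcp_pos: [0.5358, 0.1462, 0.0238]
ee_rot: [[-0.088, -0.996, 0.002], [-0.996, 0.088, 0.001], [-0.001, -0.002, -1.0]]
wrist_force: [0.5, 0.1, 0.0]
gripper_width: 0.569
```

>>> play_rows --targets '[[[0.43, 0, -0.02, 0.02, 0], [0.43, 0, -0.04, 0.05, 0], [0.43, 0, -0.06, 0.08, 0], [0.43, 0, -0.09, 0.11, 0], [0.43, 0, -0.12, 0.14, 0]]]'

```text
time_s: 9.05
tcp_pos: [0.5347, 0.0253, 0.164]
ee_rot: [[-0.089, -0.996, 0.001], [-0.996, 0.089, 0.001], [-0.001, -0.001, -1.0]]
wrist_force: [1.5, -0.4, -0.0]
gripper_width: 0.569
```

>>> play_rows --targets '[[[0.43, 0, -0.035, 0, 0], [0.43, 0, -0.07, 0, 0], [0.43, 0, -0.1, 0, 0], [0.43, 0, -0.13, 0, 0], [0.43, 0, -0.16, 0, 0]]]'

```text
time_s: 9.47
tcp_pos: [0.5346, -0.1352, 0.1628]
ee_rot: [[-0.09, -0.996, 0.001], [-0.996, 0.09, 0.0], [-0.0, -0.001, -1.0]]
wrist_force: [0.2, -0.5, -0.3]
gripper_width: 0.571
```

```bash
python3 - <<'E'
from h import *
s=sense();print({k:np.round(s[k],4) for k in("time_s","tcp_pos","wrist_force")})
im={n:capture(n) for n in("top","scene")}
cv2.imwrite("pics/s6.png",np.hstack([im["scene"][100:320,130:450],im["top"][100:320,40:360]]))
for n,i in im.items():
    h=cv2.cvtColor(i,cv2.COLOR_BGR2HSV).astype(int);H,S,V=h[...,0],h[...,1],h[...,2]
    for col,m in(("r",((H<8)|(H>172))&(S>130)&(V>60)),("b",(H>100)&(H<125)&(S>130)&(V>60))):
        k,_,st,ct=cv2.connectedComponentsWithStats(m.astype(np.uint8));ct=ct[1:][(st[1:,4]>5)&(st[1:,4]<120)]
        p=ray(n,ct,.046)[:,:2];e=np.array([.543,.236] if col=="r" else [.4393,-.174]);q=p[np.linalg.norm(p-e,axis=1)<.05]
        print(n,col,len(q),q.mean(0).round(4) if len(q) else None, cv2.minEnclosingCircle(q.astype(np.float32)) if len(q) else None)
E
```

```text
{'time_s': np.float64(9.4667), 'tcp_pos': array([ 0.5346, -0.1352,  0.1628]), 'wrist_force': array([ 0.2428, -0.4926, -0.3147])}
top r 9 [0.5432 0.2336] ((0.5430995225906372, 0.2335914522409439), 0.029993247240781784)
top b 0 None None
scene r 9 [0.5439 0.2326] ((0.5438360571861267, 0.2327924519777298), 0.03005151078104973)
scene b 4 [ 0.443  -0.1612] ((0.44111427664756775, -0.17440007627010345), 0.029524333775043488)
```

View pics/s6.png

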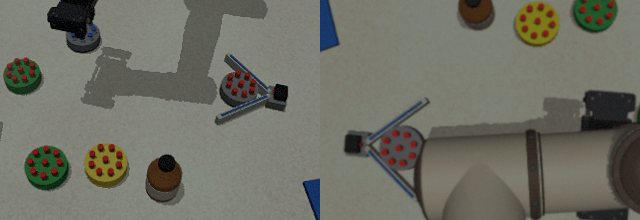

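The amber tray lies in the V, upright and touching both rails: scene crop (240,88), top crop (400,147). It measures (0.543,0.233), 2–3 mm from the estimated seat (0.543,0.235), and all nine caps form a 30 mm circle, as on a level tray.

```bash
python3 -c "
from station import *
print(finish_job())"
```

```text
the job is handed in; nothing more can be done
None
```

The amber tray is in the V dock against both rails, and I handed the job in at about 9.5 s. `finish_job` gives no verdict, so success isn't confirmed.

**What I did:** I identified the grey tray with red caps and set the jaws half closed as a cup behind it. I then pushed it along a curved path on the bench into the dock, stopping when it stalled on the rails at about 11 N. After that I backed straight off.

**Last checks:**
- **Amber tray:** the two cameras put its centre at (0.543, 0.234) and (0.544, 0.233), about 2–3 mm from the seat I estimated at (0.543, 0.235). It looks level and upright in both views.
- **Seat estimate:** I took the seat from the rails' stripes, assuming they run down the middle of each rail. It could be a few mm off; the stall against the rails and the pictures agree with it.
- **Clear tray:** the arm hid it from the top camera at the end. The scene camera saw only four of its caps, whose enclosing circle is centred at (0.441, −0.174), about 1 mm from where it started.
- **Bottle:** it looks upright and unmoved in the pictures, but I didn't measure its position. The arm stayed well clear of it.

**One slip:** some early rows were cut short, so the arm arrived 16 mm off to the side. I corrected that before it touched the tray.

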